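# Set the annealing timer and start it

## Robot

A 6-joint arm with a two-finger parallel gripper is mounted at the origin on the work surface. World frame = base frame: x ahead of the robot, y to its left, z up, the work surface at z = 0. Lengths are in mm, angles in rad, forces in N, time in s.
With the tool pointing down it reaches from about 275 to 1000 mm from the base axis. Payload 8.4 kg.
Tool frame: the origin (TCP) lies at the very end of the fingers, on their centre line; the grasp point (between the pads) lies 19 mm behind it; x points along the fingers, y is the direction in which the jaws open and shut, and the axes are right-handed (so a half turn about x gives the same grasp; the last joint's range is limited). The gripper opens to 85 mm and grips with 20 to 120 N. Pads are 22 mm wide; open, the fingers measure 114 mm over their backs; the gripper's body (76 mm by 85 mm) begins 54 mm behind the grasp point. The pads swing forward as they close: fully open they stand 13 mm farther back than shut.
Start: joints at [-1.187, 0.353, 1.633, -0, 1.155, -0.002], TCP at [235.187, -579.064, 231.281] pointing down, gripper open.
Joint ranges: [-2.63, 2.63], [-0.92, 2.1], [0.06, 2.66], [-1.3, 4.44], [0, 2.69], [-3.02, 3.02]. Speed limits (rad/s): [2.22, 2.22, 2.79, 3.14, 3.14, 3.14].

## Interface

Orientations are given as [roll, pitch, yaw] about the fixed x, y, z axes, in that order (R = Rz(yaw) Ry(pitch) Rx(roll)).
In Python, from rig import r, grab_frame, camera_params, sign_off gives the robot as it stands.
- The arm moves only by the tool drive_tool, never from a script. Its argument "rows" is one flat list of numbers, 7 for each row, row after row: the shift along the tool's x, y, z in mm, then the turn, a rotation vector about the tool's x, y, z in degrees, then the opening in per cent of the stroke, from 0 (shut) to 100 (fully open). In form: [x, y, z, rx, ry, rz, fingers, x, y, z, rx, ry, rz, fingers, ...]. A call has 1 to 10 rows; each row is the pose to reach, as a shift and turn from the pose measured when the call began, along the tool's axes at that moment; what a row does not reach only later rows make up. A row lasts 1/8 s, in which the tool goes at most 62.5 mm and 10.7 degrees, less where a joint would pass 70% of its speed; a pose out of reach is approached as far as the arm can. A call with a gripper value outside its range is refused whole. The fingers move at their own pace and stop on an object; "newtons" is the grip in N (left out, the last holds). Time passes only in rows, so rows that repeat a pose let the fingers close. It gives the time, the measured TCP pose, the force and the opening at its end, in the units of the state.
- r.sense(): the state, without advancing time (a new reading comes with each control period).
- grab_frame(name): name is "scene" or "top"; returns the picture (480x640x3 uint8, red, green, blue); there is no depth.
- camera_params(name): a dict with "vertical_fov" (degrees; the focal length in pixels is half the picture's height over the tangent of half this angle, whatever the lens; pixels are square), "cx", "cy" (the principal point, pixels), "pose" (4x4, takes a point from camera to world coordinates). Camera axes: x right, y down, z forward; pixel columns grow to the right and rows downward; lengths in mm; the calibration is good to about 2 mm. A picture is of the moment at which its call begins. camera_params takes no time and is no camera call.
- sign_off(): hands the job in, once; it reports no verdict.
The state is a dict: "clock": time; "qpos": joint angles; "qvel": joint speeds; "joint_efforts": joint torques, N m; "eef_pos": TCP position; "tcp_rot": TCP orientation; "contact_force": force on the tool from outside, world axes, zero at the start; "wrist_torque": the same for the moment, N m; "opening": opening from 0.0 (shut) to 1.0 (fully open).
Only numpy, scipy, OpenCV 4.12 (cv2) and the standard library are available. Lean on these libraries where they do the work, as an engineer would, in place of code of your own. Each camera call takes 0.05 s, during which the arm holds its last target.

## Task

Set the bead kiln's bench timer: with a fingertip, push the dial round until the white index mark on the dial lines up with the one long line of the scale, then press the large round start button fully down and let it come back up. Only push the dial, do not pinch the fin or lift the dial, and leave the small stop button and everything lying around alone.

Things in the scene. Friction and masses are not known exactly. Their poses are not given: they have to be found in the camera images.
- console: grey timer box, fixed to the bench, 210 (its x, depth) x 320 (its y, width) and top face 50 above the bench; origin at the centre of the underside, x away from the robot, y to the left at yaw 0. The dial axis stands at (0, -45), the start button at (-60, 112), the stop button at (12, 118), a loose glass jar at about (78, 122) in its frame (mm)
- dial_center (a point): point on the vertical axis of the dial at the height of the disc's top face (67 above the bench). The dial is a black disc 120 in diameter, its top at 67; on it stands ONE radial fin from 12 to 52 from the axis, 16 thick, its grey side faces reaching from the disc's top to 22 above it, its black middle web 26 above it (93 above the bench). A white index mark runs along the top of the fin and on to the disc's edge
- dial_index (a point): outer end of the white index mark, 66 from the dial axis, in the direction in which the fin points; turns with the dial
- target_line (a point): inner end of the one long scale line, 66 from the dial axis, 53 above the bench. The scale is an aluminium ring flat around the dial (outer diameter 184) with 24 black lines 15 degrees apart; all are 8 long but this one, which is 25 long and 4 wide. It does not turn with the dial
- dial (a joint): angle of the dial in rad, growing counter-clockwise seen from above, 0 when the fin points along the console's +x. It turns freely both ways (past a full turn), against a rubbing torque of about 0.12 N m (about 3 N at the fin), and stays where it is left
- dial_seat (a joint): how far the dial is pulled up off its seat, m; 0 when seated. A spring of about 3 N and the dial's weight hold it down
- fin_left: the left side slab of the fin (grey, 40 long, 5 thick, 22 high), the side at +90 degrees counter-clockwise from the fin's direction; push here to turn clockwise. Origin at the middle of its underside; x along the fin
- fin_right: the right side slab of the fin, same size; push here to turn counter-clockwise
- start (a joint): travel of the start button, m: 0 up, 0.006 fully down; springs back. About 5 N hold it fully down
- start_top (a point): centre of the top of the start button, the larger of the two round buttons (34 in diameter, in a 50 dark collar), 72 above the bench when up, 10 proud of its collar
- stop (a joint): travel of the small stop button (18 in diameter), m: 0 up, 0.006 down; not to be pressed
- bead_jar: bystander, loose: small glass jar with steel lid, 40 dia x 50 high, standing on the back left corner of the console
- marver_paddle: bystander, loose: black slab 75x60x12 with a wooden handle, 220 long in all, lying to the right of the console; origin on the underside
- tweezers: bystander, loose: steel tweezers 150 long, 9 high, lying between robot and console
- bead_press: bystander, loose: brass two-plate bead press 60x45, 70 high, left of the console
- rod_rest: bystander, loose: wooden rest with glass rods lying across it, 90x260, 33 high, behind the console
- mandrel_pot: bystander, loose: white ceramic pot 68 dia x 80 high with thin steel mandrels standing up to 170 high, behind the console on the left
- bead_dish: bystander, loose: round steel dish of beads, 84 dia x 18 high, left of the console

How it is judged (in metres and radians):
On the way, in this order (a step that is already met when the one before it is completed fails the run):
1. the dial's index mark stands at the long scale line (within 4 mm at the scale), dial at rest, start button up (horizontal distance between dial_index and target_line below 0.004 m and velocity of joint dial between -0.05 and 0.05 rad/s and value of joint start below 0.001 m), for 0.3 s.
2. then the start button is pressed fully down (horizontal distance between dial_index and target_line below 0.004 m and value of joint start above 0.0045 m), for 0.05 s.
At the end, for the whole second after the job is handed in: The index mark is within 4 mm of the long line measured at the scale (66 mm radius, about 3.5 degrees), the dial is at rest and seated, and both buttons are up (within 1 mm) (all of step 1 and value of joint stop below 0.001 m and value of joint dial_seat below 0.002 m); the robot touches nothing.
It fails at once if the dial is lifted more than 4 mm off its seat (value of joint dial_seat above 0.004 m).
It fails at once if the fin is pinched: fingers press on both its sides at once with more than 2 N each (contact force between the fingers and fin_left above 2 N and contact force between the fingers and fin_right above 2 N).
It fails at once if the stop button is pressed (more than 3 mm) (value of joint stop above 0.003 m).
It fails at once if something lying around is moved more than 25 mm (distance of any of bead_jar, marver_paddle, tweezers, bead_press, rod_rest, mandrel_pot, bead_dish from where it was at the start of the episode above 0.025 m).
It also fails if it takes over 50 s, if anything falls off the work surface, if the arm or the gripper's body presses on something with over 40 N, if the wrist force passes 120 N, or if a joint passes its speed limit or range.

## Working session

There is one attempt and no reset: what is moved stays moved. The work goes in short steps, Python scripts to look and compute and a tool call to move; the robot and the scene stay as the last step left them, time stands still between calls to the robot, and variables do not carry over. Pictures are saved under pics/ and viewed, and the job is handed in when it is done.

Besides the shell and the picture viewer there is one more tool, called after ">>>" in YAML: its name, and indented under it one key for each argument. drive_tool: Moves the arm, as the interface text tells. Its arguments: {"type":"object","properties":{"rows":{"type":"array","items":{"type":"number"}},"newtons":{"type":"number"}},"required":["rows"]}

```bash
ls; mkdir -p pics
python3 - <<'E'
from rig import r, grab_frame, camera_params
import cv2
for n in ("scene","top"):
    im=grab_frame(n); cv2.imwrite(f"pics/{n}0.png",im[:,:,::-1]); print(n,camera_params(n))
print(r.sense())
E
```

```text
pics
scene {'vertical_fov': 43.48883949488284, 'cx': 302.496782254034, 'cy': 228.89244900975368, 'pose': array([[-6.88659558e-01,  4.68327150e-01, -5.53550082e-01,
         1.22211865e+03],
       [ 7.25074664e-01,  4.48837179e-01, -5.22314004e-01,
         6.23247155e+02],
       [ 3.84002812e-03, -7.61061671e-01, -6.48668164e-01,
         7.90418603e+02],
       [ 0.00000000e+00,  0.00000000e+00,  0.00000000e+00,
         1.00000000e+00]])}
top {'vertical_fov': 46.79829136400219, 'cx': 317.6841724090188, 'cy': 239.53859330726632, 'pose': array([[-2.82312982e-02, -9.97324592e-01,  6.74288704e-02,
         5.31108893e+02],
       [-9.99438775e-01,  2.69456083e-02, -1.99015097e-02,
         4.73722472e+01],
       [ 1.80313531e-02, -6.79528730e-02, -9.97525577e-01,
         1.14191026e+03],
       [ 0.00000000e+00,  0.00000000e+00,  0.00000000e+00,
         1.00000000e+00]])}
{'clock': 0.1, 'qpos': array([-1.18737369e+00,  3.53603817e-01,  1.63405328e+00,  2.26467895e-05,
        1.15520780e+00, -2.35435183e-03]), 'qvel': array([-3.54666207e-04, -2.19692465e-03, -2.25125778e-03, -2.71950000e-05,
        4.14370046e-04, -1.31260276e-03]), 'joint_efforts': array([-4.92017170e-04, -6.06360698e+01, -3.42820501e+01,  1.89556360e-06,
        4.00856356e-03, -3.51372273e-05]), 'eef_pos': array([ 235.04742863, -578.65630797,  230.62396494]), 'tcp_rot': array([-1.5894256 ,  1.56952392,  1.93793488]), 'contact_force': array([-0.15437903,  0.36163809,  0.1321654 ]), 'wrist_torque': array([0.0344552 , 0.01044817, 0.01017526]), 'opening': 0.9959812216648355}
```

View pics/scene0.png

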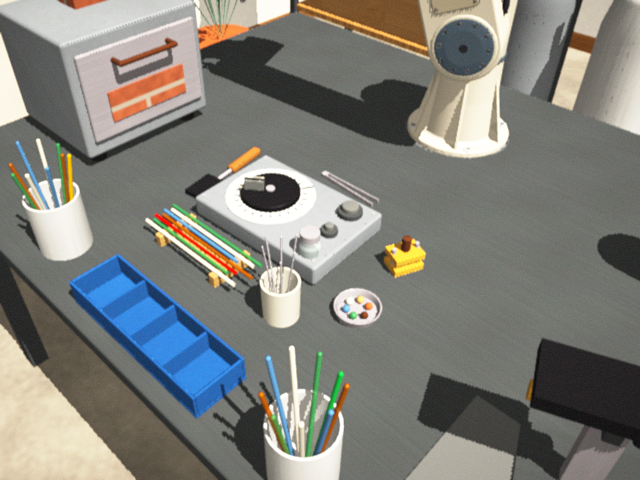

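View pics/top0.png

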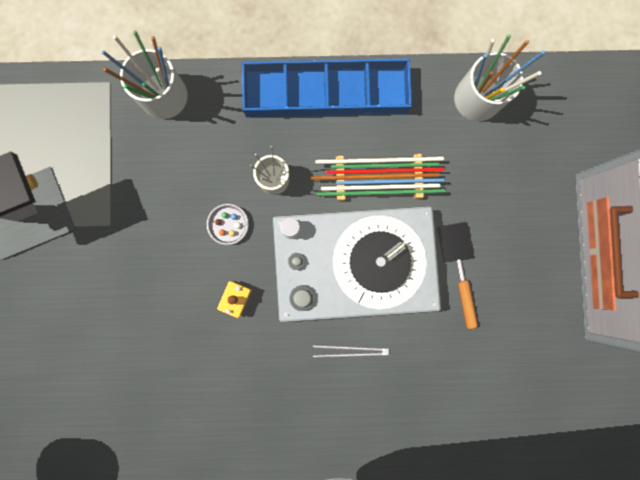

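Run:
```python
import cv2
im=cv2.imread("pics/top0.png")
cv2.imwrite("pics/c1.png",cv2.resize(im[208:318,325:435],None,fx=5.4,fy=5.4,interpolation=cv2.INTER_CUBIC))
cv2.imwrite("pics/c2.png",cv2.resize(im[200:330,265:450],None,fx=4.3,fy=4.3,interpolation=cv2.INTER_CUBIC))
```

```text
(no output)
```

View pics/c1.png

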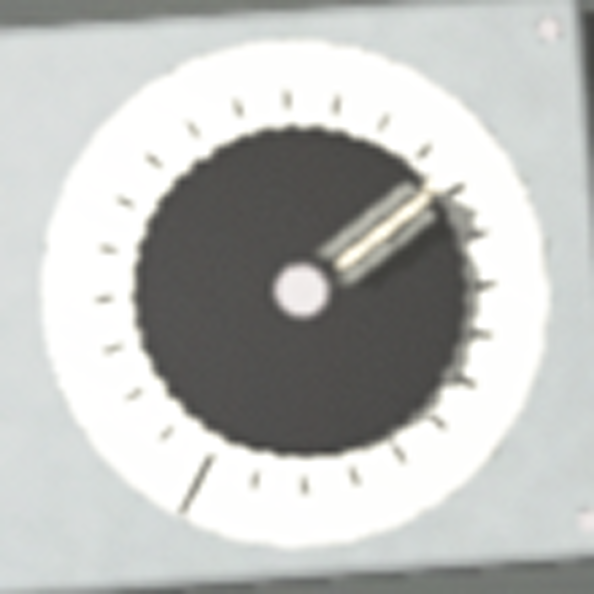

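View pics/c2.png

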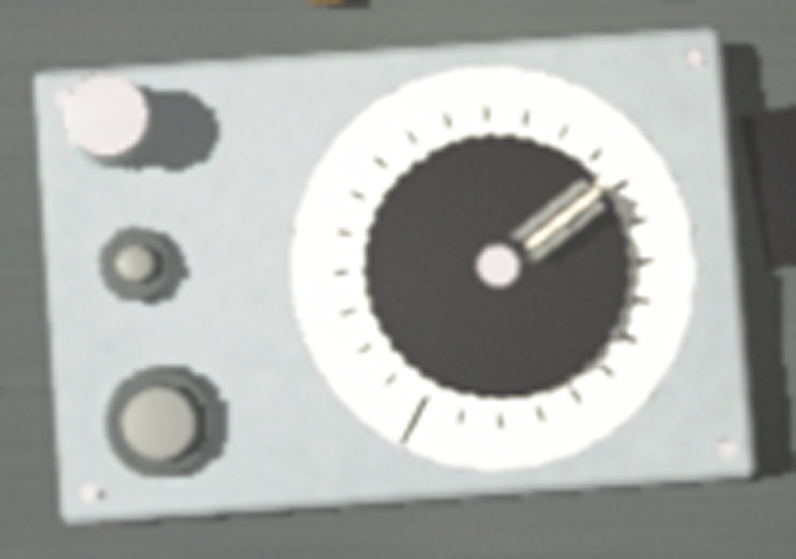

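```bash
cat > h.py <<'E'
import numpy as np
from rig import r, grab_frame, camera_params
def ray(n,u,v,z):
    c=camera_params(n);f=240/np.tan(np.radians(c["vertical_fov"]/2));P=c["pose"]
    d=P[:3,:3]@np.array([(u-c["cx"])/f,(v-c["cy"])/f,1]);o=P[:3,3]
    return o+d*(z-o[2])/d[2]
def proj(n,X):
    c=camera_params(n);f=240/np.tan(np.radians(c["vertical_fov"]/2));P=c["pose"]
    q=P[:3,:3].T@(np.asarray(X,float)-P[:3,3]);return np.array([c["cx"]+f*q[0]/q[2],c["cy"]+f*q[1]/q[2]])
E
python3 - <<'E'
from h import *
np.set_printoptions(precision=1,suppress=True)
a=lambda u,v:((u+.5)/5.4-.5+325,(v+.5)/5.4-.5+208)
b=lambda u,v:((u+.5)/4.3-.5+265,(v+.5)/4.3-.5+200)
P=lambda p,z:ray("top",*p,z)
C=[P(b(*q),50) for q in [(33,73),(717,28),(755,477),(65,523)]]
print(np.array(C)); print([np.linalg.norm(C[i]-C[i-1]) for i in range(4)])
ctr=np.mean(C,0);e=C[1]-C[0]+C[2]-C[3];yaw=np.arctan2(e[0],-e[1]);print("ctr",ctr,"yaw",np.degrees(yaw))
R=np.array([[np.cos(yaw),-np.sin(yaw)],[np.sin(yaw),np.cos(yaw)]])
for n,q in dict(dial=(0,-45),start=(-60,112),stop=(12,118)).items(): print(n,ctr[:2]+R@np.array(q))
ring=[P(a(*q),53) for q in [(41,291),(549,293),(297,38),(295,548)]];print(np.array(ring), "mean",np.mean(ring,0))
D=np.mean(ring,0)
disc=[P(a(*q),67) for q in [(135,291),(470,291),(302,126),(302,457)]];print(np.array(disc),np.mean(disc,0))
print("hub",P(a(302,291),67),P(a(302,291),75))
L=P(a(211,457),53);L2=P(a(183,513),53);print("line",L,L2,np.linalg.norm((L-D)[:2]))
F=P(a(430,190),93);F0=P(a(338,270),93);print("fin",F,F0,np.linalg.norm((F-D)[:2]))
ang=lambda v:np.degrees(np.arctan2(v[1],v[0]))
print("ang line",ang(L-D),ang(L2-L),ang(L2-D),"fin",ang(F-D),ang(F-F0))
print("start",P(b(160,423),72),"stop",P(b(135,262),68))
E
```

```text
[[ 652.8  114.    50. ]
 [ 665.4 -202.4   50. ]
 [ 458.7 -211.1   50. ]
 [ 447.2  104.2   50. ]]
[np.float64(205.8538107271191), np.float64(316.6116851013449), np.float64(206.91108232348174), np.float64(315.43347895520503)]
ctr [556.  -48.8  50. ] yaw 2.1882646694086696
dial [557.7 -93.8]
start [491.8  60.8]
stop [563.5  69.5]
[[ 560.8   -1.6   53. ]
 [ 554.9 -186.9   53. ]
 [ 650.8  -98.2   53. ]
 [ 465.2  -90.8   53. ]] mean [557.9 -94.4  53. ]
[[ 559.5  -34.7   67. ]
 [ 556.1 -155.4   67. ]
 [ 617.3  -97.    67. ]
 [ 498.4  -92.7   67. ]] [557.8 -95.   67. ]
hub [557.8 -94.8  67. ] [557.6 -93.8  75. ]
line [498.9 -61.5  53. ] [479.  -50.6  53. ] 67.57352247524271
fin [ 591.4 -137.8   93. ] [ 564.2 -104.3   93. ] 54.83395585652624
ang line 150.84859792822328 151.42087882951034 150.9922842345779 fin -52.369647748272136 -50.86301038423091
start [491.9  59.6  72. ] stop [564.1  69.   68. ]
```

Run:
```python
from h import *
from scipy.spatial.transform import Rotation as Ro
np.set_printoptions(precision=3,suppress=True)
s=r.sense();R=Ro.from_euler('xyz',s["tcp_rot"]).as_matrix();print(R)
ang=lambda v:np.degrees(np.arctan2(v[1],v[0]))
print("yaw y",ang(R[:,1]),"yaw z",ang(R[:,2]))
```

```text
[[-0.     0.376 -0.927]
 [ 0.001 -0.927 -0.376]
 [-1.    -0.001 -0.   ]]
yaw y -67.89713044432665 yaw z -157.89713217203675
```

>>> drive_tool:
  rows: [0,-28,-46,-2,0,0,0,5,-57,-92,-4,0,0,0,10,-85,-138,-6,0,0,0,15,-114,-185,-8,0,0,0,25,-142,-231,-10,0,0,0,35,-170,-277,-12,0,0,0,45,-199,-323,-14,0,0,0,60,-227,-369,-16.4,0,0,0,70,-256,-416,-16.4,0,0,0,80,-284,-462,-16.4,0,0,0]
  newtons: 40

```text
clock: 1.35
eef_pos: [556.9, -139.9, 150.4]
tcp_rot: [-1.642, 1.569, 2.172]
contact_force: [0.9, -1.3, 0.2]
opening: -0.008
```

```bash
cat >> h.py <<'E'
from scipy.spatial.transform import Rotation as Ro
D=np.array([557.8,-94.5])
def tgt(th,ry,rz,z):
    t=np.radians(th);u=np.array([np.cos(t),np.sin(t)]);w=np.array([np.sin(t),-np.cos(t)])
    return np.array([*(D+ry*u+rz*w),z]),np.column_stack([[0,0,-1],[*u,0],[*w,0]])
def row(p,Rt):
    s=r.sense();R=Ro.from_euler('xyz',s["tcp_rot"]).as_matrix()
    return np.r_[R.T@(p-s["eef_pos"]),np.degrees(Ro.from_matrix(R.T@Rt).as_rotvec())]
E
python3 - <<'E'
from h import *
import cv2
np.set_printoptions(precision=1,suppress=True)
s=r.sense();print(s["eef_pos"])
print(row(*tgt(-51.5,36,31,75)))
for n in ("scene","top"):
    im=grab_frame(n)
    u,v=(268,190) if n=="scene" else (385,255)
    cv2.imwrite(f"pics/{n}1.png",cv2.resize(im[max(v-110,0):v+110,u-130:u+130],None,fx=2.5,fy=2.5)[:,:,::-1])
E
```

```text
[ 556.9 -139.9  150.4]
[75.4  1.1  2.   0.  -0.   0.1]
```

View pics/scene1.png

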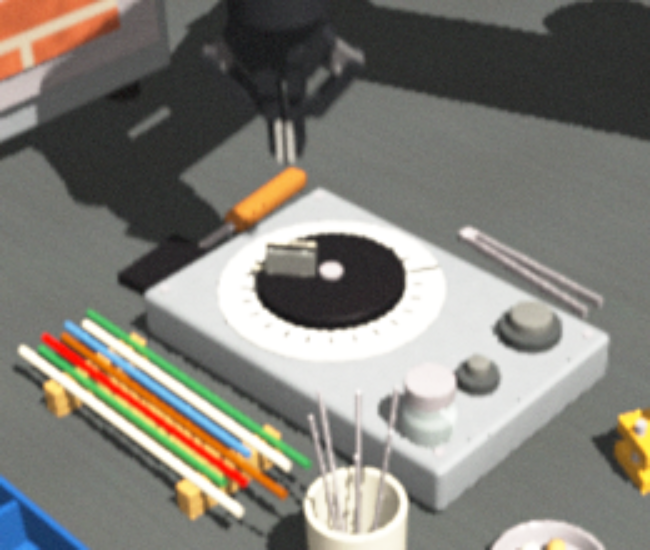

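View pics/top1.png

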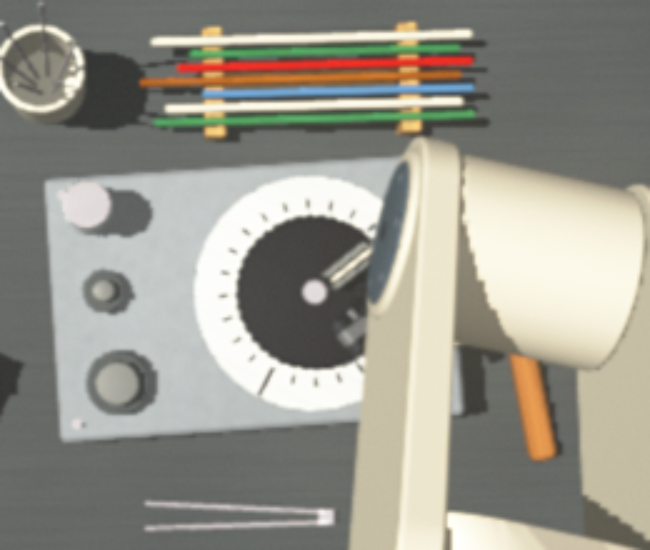

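>>> drive_tool:
  rows: [38,1,2,0,0,0,0,75,1,2,0,0,0,0,75,1,2,0,0,0,0]

```text
clock: 1.82
eef_pos: [554.5, -139.2, 72.4]
tcp_rot: [-1.199, 1.563, 2.618]
contact_force: [1.0, 0.2, 0.4]
opening: 0.001
```

Run:
```python
from h import *
np.set_printoptions(precision=0,suppress=True)
s=r.sense();print(s["eef_pos"],s["contact_force"])
print(row(*tgt(-51.5,36,19,75)))
for th in np.arange(-51.5,20,8): print(th,np.round(row(*tgt(th,36,19,75)),1))
```

```text
[ 555. -139.   72.] [1. 0. 0.]
[ -3.   3. -11.   0.   0.   0.]
-51.5 [ -3.   3. -11.   0.   0.   0.]
-43.5 [ -3.   5. -17.  -8.   0.   0.]
-35.5 [ -3.   7. -22. -16.   0.   0.]
-27.5 [ -3.   8. -28. -24.   0.   0.]
-19.5 [ -3.   8. -33. -32.   0.   0.]
-11.5 [ -3.   7. -39. -40.   0.   0.]
-3.5 [ -3.   5. -44. -48.  -0.   0.]
4.5 [ -3.   3. -50. -56.  -0.   0.]
12.5 [ -3.   0. -54. -64.  -0.   0.]
```

>>> drive_tool:
  rows: [-3,3,-6,0,0,0,0,-3,3,-11,0,0,0,0,-3,5,-17,-8,0,0,0,-3,7,-22,-16,0,0,0,-3,8,-28,-24,0,0,0,-3,8,-33,-32,0,0,0,-3,7,-39,-40,0,0,0,-3,5,-44,-48,0,0,0,-3,3,-50,-56,0,0,0,-3,0,-54,-64,0,0,0]

```text
clock: 3.08
eef_pos: [599.0, -106.1, 77.1]
tcp_rot: [-2.632, 1.568, 2.307]
contact_force: [3.1, -3.7, -0.5]
opening: -0.001
```

Run:
```python
from h import *
import cv2
np.set_printoptions(precision=1,suppress=True)
s=r.sense();print(s["eef_pos"],s["contact_force"])
for th in np.arange(12.5,85,8): print(th,np.round(row(*tgt(th,36,19,75)),1))
for n in ("scene","top"):
    im=grab_frame(n)
    u,v=(268,190) if n=="scene" else (385,255)
    cv2.imwrite(f"pics/{n}2.png",cv2.resize(im[max(v-110,0):v+110,u-130:u+130],None,fx=2.5,fy=2.5)[:,:,::-1])
```

```text
[ 599.  -106.1   77.1] [ 3.1 -3.7 -0.5]
12.5 [ 2.1 -1.7 -1.3  0.5 -0.2  0.1]
20.5 [ 2.1  0.6 -6.4 -7.5 -0.2  0.1]
28.5 [  2.1   2.2 -11.9 -15.5  -0.2   0.1]
36.5 [  2.2   3.  -17.5 -23.5  -0.2   0.1]
44.5 [  2.2   3.1 -23.2 -31.5  -0.2   0. ]
52.5 [  2.2   2.3 -28.8 -39.5  -0.2   0. ]
60.5 [  2.2   0.8 -34.3 -47.5  -0.2   0. ]
68.5 [  2.2  -1.5 -39.5 -55.5  -0.2   0. ]
76.5 [  2.2  -4.5 -44.3 -63.5  -0.2  -0. ]
84.5 [  2.3  -8.1 -48.7 -71.5  -0.2  -0. ]
```

View pics/scene2.png

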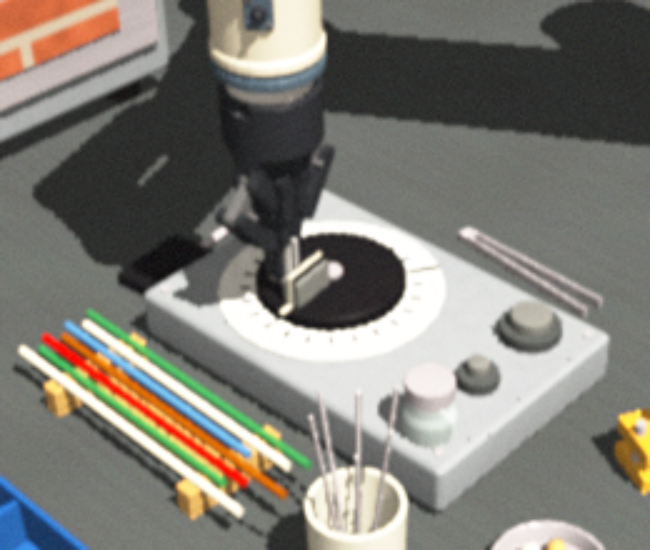

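View pics/top2.png

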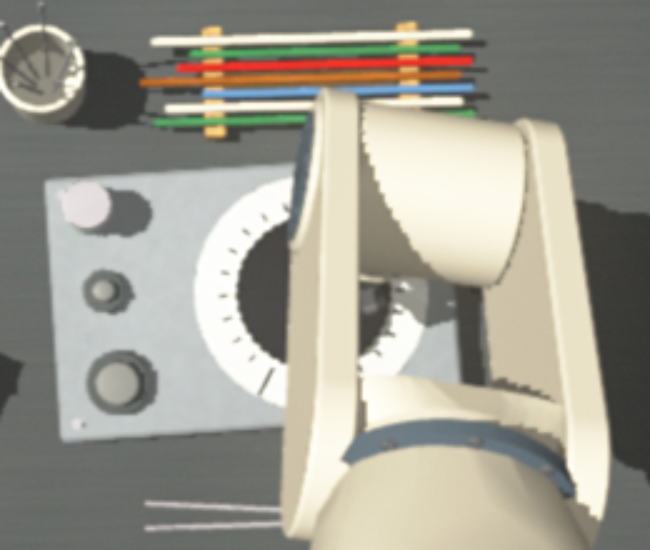

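>>> drive_tool:
  rows: [2,1,-6,-7.5,0,0,0,2,2,-12,-15.5,0,0,0,2,3,-18,-23.5,0,0,0,2,3,-23,-31.5,0,0,0,2,2,-29,-39.5,0,0,0,2,1,-34,-47.5,0,0,0,2,-1,-40,-55.5,0,0,0,2,-4,-44,-63.5,0,0,0,2,-8,-49,-71.5,0,0,0]

```text
clock: 4.3
eef_pos: [582.0, -59.7, 76.6]
tcp_rot: [1.079, 1.568, 0.98]
contact_force: [3.4, -0.6, -0.5]
opening: -0.003
```

Run:
```python
from h import *
np.set_printoptions(precision=1,suppress=True)
s=r.sense();print(s["eef_pos"],s["contact_force"],s["qpos"])
for th in np.r_[np.arange(84.5,145,8),144.5]: print(th,np.round(row(*tgt(th,36,19,75)),1))
```

```text
[582.  -59.7  76.6] [ 3.4 -0.6 -0.5] [-0.1  0.5  1.8  0.   0.8 -1.6]
84.5 [ 1.5 -1.  -1.8 -0.1  0.1 -0.2]
92.5 [ 1.5  1.3 -7.  -8.1  0.1 -0.1]
100.5 [  1.5   2.8 -12.4 -16.1   0.1  -0.1]
108.5 [  1.5   3.6 -18.1 -24.1   0.1  -0.1]
116.5 [  1.5   3.5 -23.7 -32.1   0.1  -0.1]
124.5 [  1.5   2.7 -29.4 -40.1   0.1  -0.1]
132.5 [  1.5   1.1 -34.8 -48.1   0.1  -0.1]
140.5 [  1.5  -1.2 -40.  -56.1   0.2  -0.1]
144.5 [  1.5  -2.6 -42.4 -60.1   0.2  -0.1]
```

Push to about 144° (short of 151°), then look.

>>> drive_tool:
  rows: [1,1,-7,-8,0,0,0,1,3,-12,-16,0,0,0,1,4,-18,-24,0,0,0,1,3,-24,-32,0,0,0,1,3,-29,-40,0,0,0,1,1,-35,-48,0,0,0,1,-1,-40,-56,0,0,0,1,-3,-42,-60,0,0,0,1,-3,-42,-60,0,0,0]

```text
clock: 5.42
eef_pos: [540.6, -58.1, 76.5]
tcp_rot: [-0.182, 1.566, 0.764]
contact_force: [1.2, 3.1, 2.1]
opening: -0.001
```

Run:
```python
from h import *
import cv2
np.set_printoptions(precision=1,suppress=True)
s=r.sense();print(s["eef_pos"],s["contact_force"],s["qpos"])
for th in [144.5,148,150,151]: print(th,np.round(row(*tgt(th,36,19,75)),1))
for n in ("scene","top"):
    im=grab_frame(n);cv2.imwrite(f"pics/{n}3f.png",im[:,:,::-1])
    u,v=(268,190) if n=="scene" else (375,265)
    cv2.imwrite(f"pics/{n}3.png",cv2.resize(im[v-60:v+60,u-75:u+75],None,fx=5,fy=5,interpolation=cv2.INTER_CUBIC)[:,:,::-1])
```

```text
[540.6 -58.1  76.5] [1.2 3.1 2.1] [-0.1  0.4  1.9  0.   0.8 -2.6]
144.5 [ 1.4  0.9 -0.6 -0.3  0.3  0. ]
148 [ 1.4  1.9 -2.8 -3.8  0.3  0.1]
150 [ 1.4  2.5 -4.2 -5.8  0.3  0.1]
151 [ 1.4  2.7 -4.8 -6.8  0.3  0.1]
```

View pics/scene3.png

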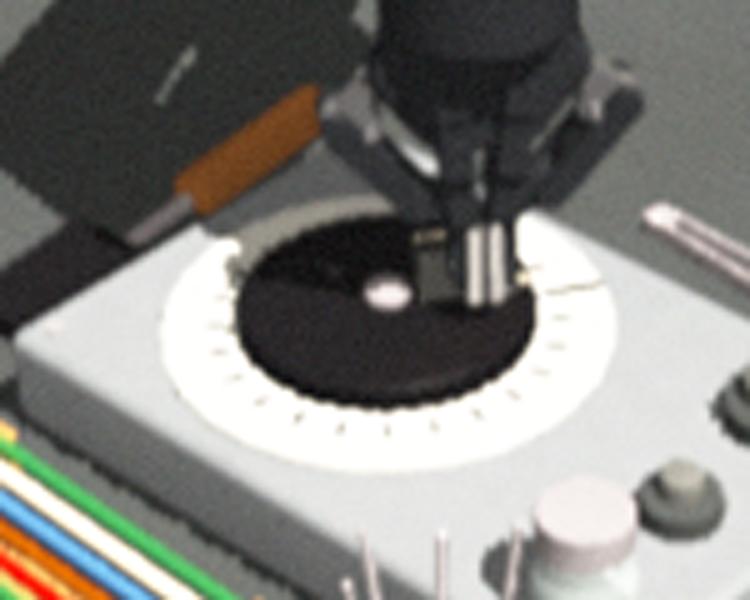

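View pics/top3.png

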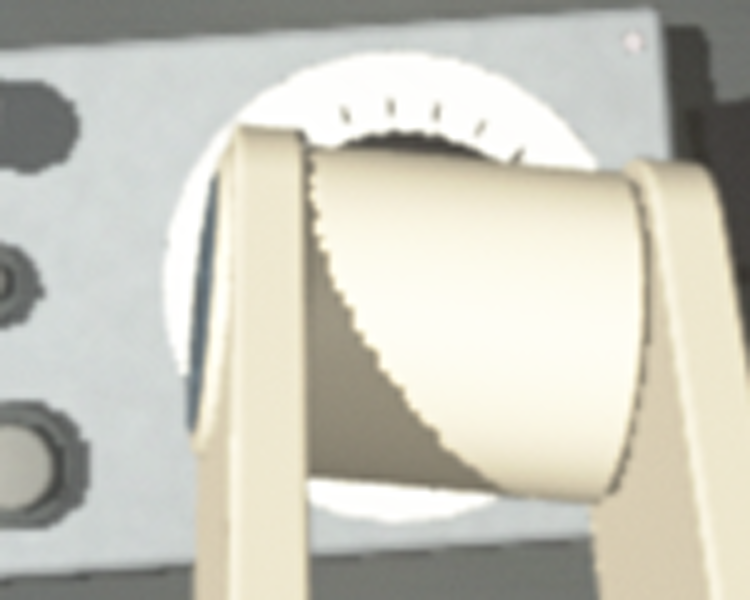

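>>> drive_tool:
  rows: [1,2,-3,-4,0,0,0,1,2,-4,-5.5,0,0,0,1,2,-4,-5.5,0,0,0]

```text
clock: 5.9
eef_pos: [537.1, -60.3, 75.4]
tcp_rot: [-0.414, 1.566, 0.625]
contact_force: [1.3, 3.5, 3.7]
opening: -0.003
```

Run:
```python
from h import *
import cv2
np.set_printoptions(precision=1,suppress=True)
s=r.sense();print(s["eef_pos"],s["contact_force"],s["qpos"])
R=Ro.from_euler('xyz',s["tcp_rot"]).as_matrix();print("y yaw",np.degrees(np.arctan2(R[1,1],R[0,1])), "local",R.T@np.r_[s["eef_pos"][:2]-D,0])
f=lambda th,rr,z:(proj("scene",[D[0]+rr*np.cos(np.radians(th)),D[1]+rr*np.sin(np.radians(th)),z])-[193,130]+.5)*5-.5
for th in (145,148,151):print(th,"idx66",f(th,66,67),f(th,60,67),"finend top",f(th,52,93),"line",f(th,66,53),f(th,91,53),"hub",f(0,0,67))
im=grab_frame("scene")
u,v=268,190
cv2.imwrite("pics/scene4.png",cv2.resize(im[v-60:v+60,u-75:u+75],None,fx=5,fy=5,interpolation=cv2.INTER_CUBIC)[:,:,::-1])
```

```text
[537.1 -60.3  75.4] [1.3 3.5 3.7] [-0.1  0.4  1.9  0.   0.8 -2.7]
y yaw 149.56898064331364 local [ 0.  35.1 19. ]
145 idx66 [547.  272.3] [532.5 274. ] finend top [512.8 223.7] line [546.8 300. ] [606.5 293. ] hub [386.4 291.1]
148 idx66 [545.1 267.4] [530.8 269.6] finend top [511.4 219.9] line [545.  295.1] [603.8 286.2] hub [386.4 291.1]
151 idx66 [542.7 262.6] [528.7 265.2] finend top [509.6 216.1] line [542.6 290.3] [600.4 279.6] hub [386.4 291.1]
```

View pics/scene4.png

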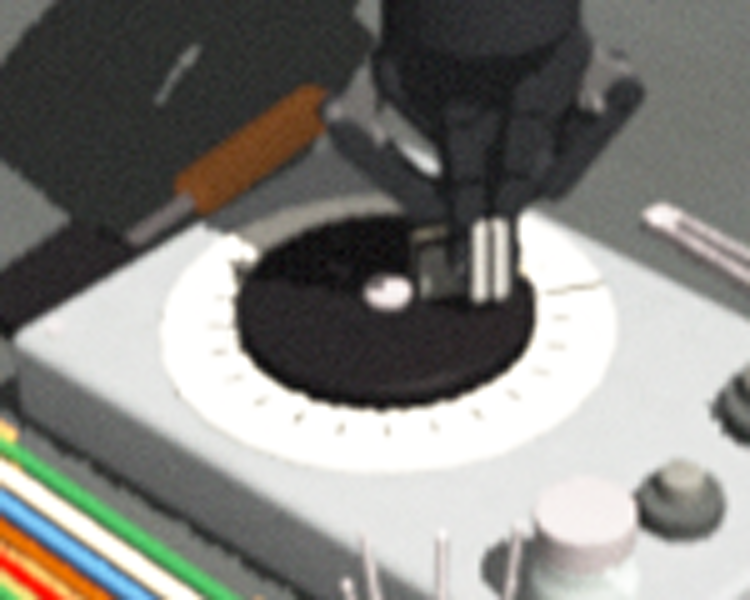

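>>> drive_tool:
  rows: [0,0,6,0,0,0,0,0,0,12,0,0,0,0,-25,0,12,0,0,0,0,-55,0,12,0,0,0,0,-55,30,30,0,0,0,0,-55,60,50,0,0,0,0,-55,85,70,0,0,0,0,-55,100,82,0,0,0,0,-55,100,82,0,0,0,0]

```text
clock: 7.08
eef_pos: [491.9, 61.7, 130.5]
tcp_rot: [-0.416, 1.567, 0.626]
contact_force: [-0.1, -0.4, -0.1]
opening: 0.002
```

Run:
```python
from h import *
import cv2
s=r.sense();print(s["eef_pos"],s["contact_force"])
im=grab_frame("top");cv2.imwrite("pics/top5f.png",im[:,:,::-1])
cv2.imwrite("pics/top5.png",cv2.resize(im[208:318,325:435],None,fx=5.4,fy=5.4,interpolation=cv2.INTER_CUBIC)[:,:,::-1])
im=grab_frame("scene")
u,v=268,190
cv2.imwrite("pics/scene5.png",cv2.resize(im[v-60:v+60,u-75:u+75],None,fx=5,fy=5,interpolation=cv2.INTER_CUBIC)[:,:,::-1])
```

```text
[491.93061319  61.66317215 130.45996717] [-0.07380999 -0.39778197 -0.13429882]
```

View pics/top5.png

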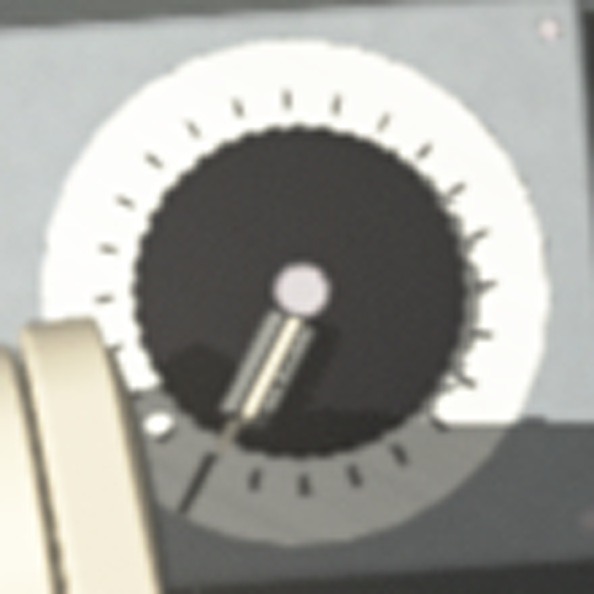

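View pics/scene5.png

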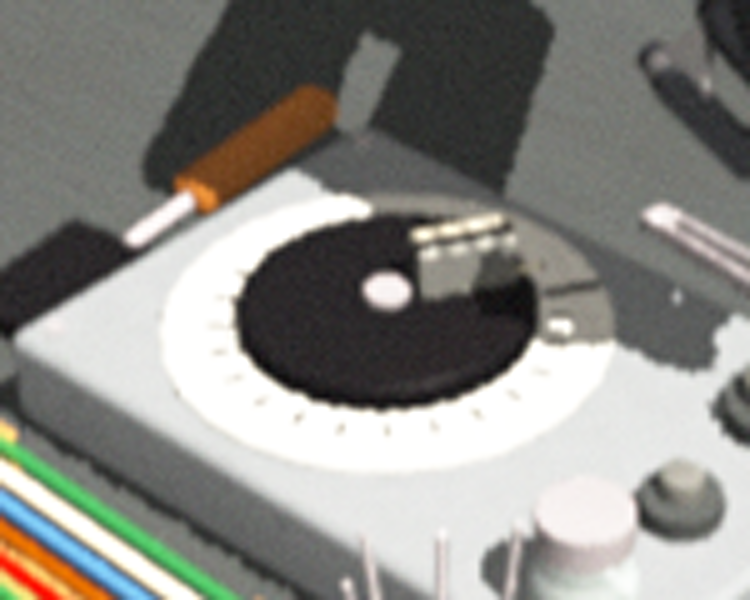

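Run:
```python
import cv2
im=cv2.imread("pics/top5f.png")
cv2.imwrite("pics/c5.png",cv2.resize(im[258:308,350:400],None,fx=12,fy=12,interpolation=cv2.INTER_CUBIC))
```

```text
(no output)
```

View pics/c5.png

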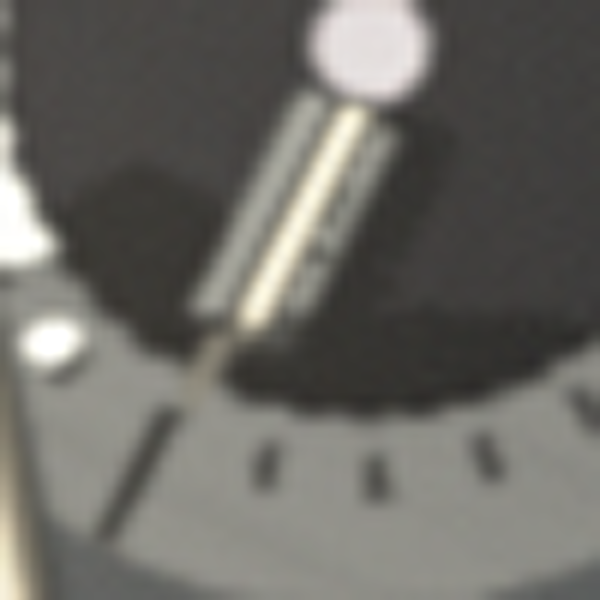

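Run:
```python
from h import *
np.set_printoptions(precision=1,suppress=True)
P=lambda u,v,z:ray("top",(u+.5)/12-.5+350,(v+.5)/12-.5+258,z)[:2]
ang=lambda v:np.degrees(np.arctan2(v[1],v[0]))
print("hub",P(370,46,67),P(370,46,72))
for n,a,b,z in (("disc mark",(222,345),(193,400),67.5),("fin top",(348,115),(255,325),93),("line",(172,410),(108,538),53)):
    A=P(*a,z);B=P(*b,z);print(n,A,B,ang(B-A),ang(A-D),ang(B-D),np.linalg.norm(A-D),np.linalg.norm(B-D))
```

```text
hub [558.  -94.6] [557.9 -93.9]
disc mark [510.5 -68.9] [501.8 -63.9] 150.17774924854209 151.55162500481694 151.3359526547142 53.786580826657186 63.80056403904898
fin top [546.6 -87.3] [514.  -71.4] 154.07393536063404 147.22176935824075 152.23004779195008 13.354916868554982 49.51922688453548
line [499.9 -61.9] [479.4 -50.8] 151.42118706222416 150.62824589714592 150.83413654955461 66.44427498659196 89.74635006512727
```

Run:
```python
from h import *
import cv2
im=grab_frame("scene")
cv2.imwrite("pics/c6.png",cv2.resize(im[165:205,265:320],None,fx=14,fy=14,interpolation=cv2.INTER_CUBIC)[:,:,::-1])
np.set_printoptions(precision=0,suppress=True)
f=lambda th,rr,z:(proj("scene",[D[0]+rr*np.cos(np.radians(th)),D[1]+rr*np.sin(np.radians(th)),z])-[265,165]+.5)*14-.5
for th in (148,150,152,154):print(th,"idx66",f(th,66,67.5),f(th,54,67.5),"fintop",f(th,12,93),f(th,52,93),"line",f(th,66,53),f(th,91,53))
```

```text
148 idx66 [519. 257.] [439. 269.] fintop [152. 166.] [425. 127.] line [519. 337.] [683. 312.]
150 idx66 [515. 248.] [436. 261.] fintop [151. 165.] [422. 119.] line [515. 328.] [677. 300.]
152 idx66 [510. 239.] [432. 254.] fintop [150. 163.] [418. 112.] line [510. 319.] [671. 288.]
154 idx66 [505. 230.] [428. 247.] fintop [149. 162.] [414. 106.] line [505. 310.] [663. 276.]
```

View pics/c6.png

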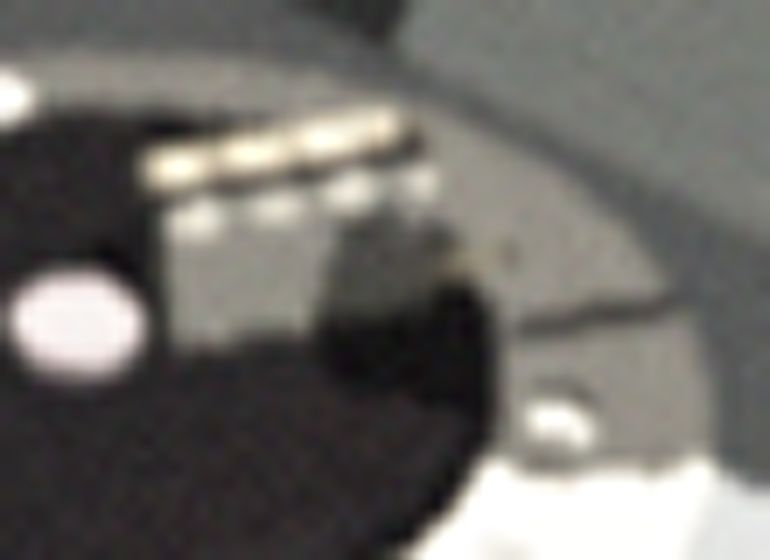

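>>> drive_tool:
  rows: [25,0,0,0,0,0,0,45,0,0,0,0,0,0,54,0,0,0,0,0,0,57,0,0,0,0,0,0,60,0,0,0,0,0,0,62,0,0,0,0,0,0,64,0,0,0,0,0,0,64,0,0,0,0,0,0]

```text
clock: 8.22
eef_pos: [493.3, 60.4, 66.8]
tcp_rot: [-0.605, 1.565, 0.434]
contact_force: [0.6, -3.9, 4.1]
opening: 0.002
```

>>> drive_tool:
  rows: [1,0,0,0,0,0,0,2,0,0,0,0,0,0,2.5,0,0,0,0,0,0,2.5,0,0,0,0,0,0]

```text
clock: 8.72
eef_pos: [493.5, 60.4, 65.7]
tcp_rot: [-0.636, 1.565, 0.404]
contact_force: [-6.6, -4.4, 25.1]
opening: 0.002
```

>>> drive_tool:
  rows: [-5,0,0,0,0,0,0,-20,0,0,0,0,0,0,-60,0,0,0,0,0,0,-100,0,0,0,0,0,0,-100,40,20,0,0,0,0,-100,80,40,0,0,0,0,-100,110,60,0,0,0,0,-100,110,60,0,0,0,0,-100,110,60,0,0,0,0]

```text
clock: 9.85
eef_pos: [428.6, 167.6, 165.9]
tcp_rot: [-0.646, 1.565, 0.395]
contact_force: [0.7, 0.6, -0.4]
opening: -0.001
```

Run:
```python
from h import *
import cv2
s=r.sense();print(s["eef_pos"],s["contact_force"],s["qvel"].round(3))
im=grab_frame("top")
cv2.imwrite("pics/top7.png",cv2.resize(im[195:330,255:450],None,fx=4,fy=4,interpolation=cv2.INTER_CUBIC)[:,:,::-1])
im=grab_frame("scene");cv2.imwrite("pics/scene7.png",im[:,:,::-1])
```

```text
[428.63486764 167.61520008 165.94236248] [ 0.67755097  0.55130181 -0.43595588] [-0.019  0.005  0.001 -0.001 -0.003  0.001]
```

View pics/top7.png

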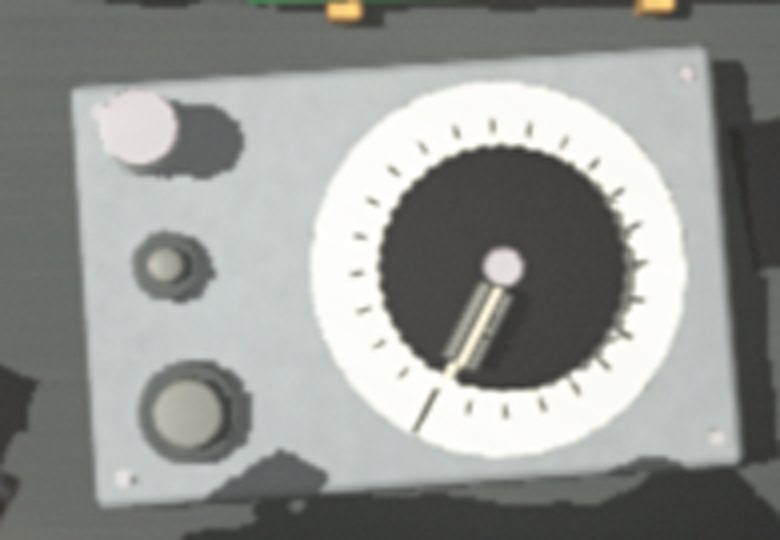

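View pics/scene7.png

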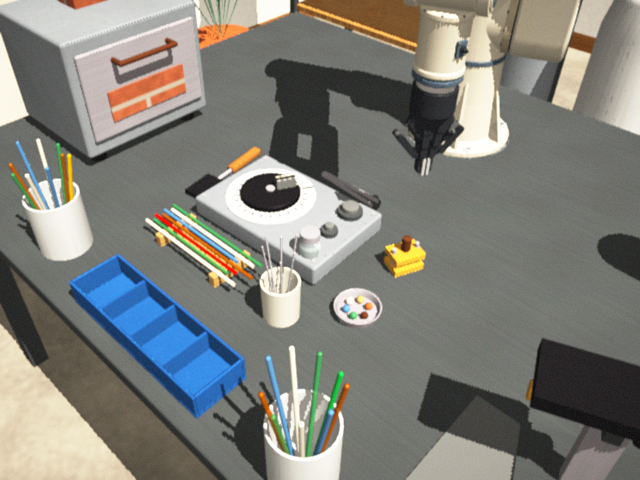

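The index mark at crop (450,373) runs straight into the long line, (437,388) to (416,432). The start button is up again, nothing has been displaced, and the arm is clear. Handing in.

```bash
python3 -c "
from rig import sign_off
print(sign_off())"
```

```text
the job is handed in; nothing more can be done
None
```

The timer is set and the job is handed in. I pushed the dial about 202° counter-clockwise with the closed fingers, on one side of the fin only. Then I pressed the start button and retracted.

- **Dial:** the top camera put the mark on the disc 0.5–0.9° from the long line, which is about 1 mm at the scale. The scene camera agreed to within about 1°. Two readings agreed less well. The mark along the fin's top gave angles of 147–154° against the line's 151°, and the tool's own angle when it last touched the fin was 149.6°. I put these down to calibration and reading error; the differences at the fin's outer end stay within the 3.5° tolerance.
- **Start button:** it bottomed at tool height 65.7 mm with 25 N. In the last pictures it looks up again.
- **Surroundings:** the stop button, jar and other items look unmoved, and the arm ended clear with no contact force beyond sensor noise. Button travel and dial seating were judged only from the pictures, since the robot's state does not report them.

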